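Mesh-check a spur gear against the master and file it by tooth count

TASK

Check the gear that stands on the roll tester's test post: run it gently in on the slide until its teeth are fully in mesh with the dark master gear, and roll the pair through about three teeth. Then draw the slide back open and set the gear down gently, hub up, in the tray that already holds a gear with the same number of teeth; leave the next gear on its parking pin and the gears in the trays as they are.

Things in the scene. Friction and masses are not known exactly. Their poses are not given: they have to be found in the camera images.
- gear16_centre (a point): steel spur gear, module 3, 16 teeth: toothed disc 54 mm over the teeth (pitch diameter 48) and 14 mm thick, with a smooth round hub of 30 mm diameter rising 25 mm above it (39 mm in all), 16.6 mm bore, about 260 g. Loose. It stands, hub up, either on the test post or on the parking pin (the two change places between starts). The point is at its centre, half-way up (19.5 mm above its underside); z up its axis.
- gear20_centre (a point): steel spur gear, module 3, 20 teeth: toothed disc 66 mm over the teeth (pitch diameter 60) and 14 mm thick, with a smooth round hub of 30 mm diameter rising 25 mm above it (39 mm in all), 16.6 mm bore, about 360 g. Loose. It stands, hub up, either on the test post or on the parking pin (the two change places between starts). The point is at its centre, half-way up (19.5 mm above its underside); z up its axis.
- gear16: the 16-tooth gear's body; origin at the centre of its underside
- gear20: the 20-tooth gear's body; origin at the centre of its underside
- test_post (a point): foot of the test post, where the gear's underside rests, 36 mm above the bench. The post is a 15 mm steel pin, 31 mm tall with a tapered nose, standing on the slide and moving with it. The point's y axis points away from the master gear along the slide's travel; with the slide fully open the post's axis is 82 mm from the master's axis
- slide (a joint): aluminium slide of the tester that carries the test post: 0 = fully open (start), grows in m toward the master, travel 32 mm. It slides with about 2.5 N of friction and stays where it is left; it can be moved by its knob or by the gear on its post. In full mesh the axes of test gear and master are 54 mm apart for the 16-tooth and 60 mm for the 20-tooth gear (the two white lines for the index)
- slide_knob (a point): centre of the slide's upright black knob, 22 mm diameter, from 42 to 60 mm above the bench, on an arm toward the side of the tester that faces the robot
- master_centre (a point): centre of the dark master gear (20 teeth, module 3, 66 mm over the teeth, 14 mm thick, its top face 50 mm above the bench, level with the discs of the gears on the tester); a washer and nut in its middle, 28 mm wide, rise 11 mm more. It turns freely on a fixed upright axle
- master (a joint): turn of the master gear, rad, anticlockwise from above, no stops; any value at the start; one tooth is 0.314 rad. Teeth that meet tip on tip stop the slide some 5 mm short: back off, turn either gear by a fraction of a tooth and run in again
- master_mark (a point): yellow witness dot on the master's top face, 26 mm from its axis
- tester: the gear roll tester, fixed: a grey base plate 110 x 283 mm, its origin at the centre of its underside; along its y axis stand the master (y = -95 mm), the slide with the test post (y = -13 mm when open) and the parking pin (y = +104 mm); x across, pointing away from the robot's side
- park_pin (a point): foot of the short parking pin of the tester (15 mm diameter, 20 mm tall), where the next gear waits, its underside 36 mm above the bench
- tray16: low green sheet-metal tray, 190 x 125 mm, 22 mm high, walls 3 mm, floor 3 mm, fixed; the one that holds the 16-tooth gear. Origin at the centre of its underside, x along its long side. The gear already in it stands 45 mm from the middle toward +x, which leaves the -x half free. The two trays look alike and change places between starts
- sample16_centre (a point): centre (half-way up) of the 16-tooth gear already lying in its tray, hub up, same shape as the other 16-tooth gear; loose
- tray20: low green sheet-metal tray, 190 x 125 mm, 22 mm high, walls 3 mm, floor 3 mm, fixed; the one that holds the 20-tooth gear. Origin at the centre of its underside, x along its long side. The gear already in it stands 45 mm from the middle toward +x, which leaves the -x half free. The two trays look alike and change places between starts
- sample20_centre (a point): centre (half-way up) of the 20-tooth gear already lying in its tray, hub up, same shape as the other 20-tooth gear; loose
- caliper: caliper lying on the bench behind the tester, 220 mm long; a bystander
Things that resemble listed ones, but are neither listed nor needed, are in the scene too. What is shaped like the gear20 but blue or red is not meant.

How it is judged:
On the way, in this order (a step that is already met when the one before it is completed fails the run):
1. the gear on the test post is in mesh with the master gear (axes within 2.5 mm of the full-mesh distance) (((horizontal distance between gear16_centre and master_centre below 0.0565 m and height (world z) of gear16_centre between 0.048 and 0.062 m) or (horizontal distance between gear20_centre and master_centre below 0.0625 m and height (world z) of gear20_centre between 0.048 and 0.062 m))), for 0.1 s.
2. still in mesh, the pair has been rolled: the master's witness dot has travelled at least 14 mm (nearly two teeth) from where it was at the start (((horizontal distance between gear16_centre and master_centre below 0.0565 m and height (world z) of gear16_centre between 0.048 and 0.062 m) or (horizontal distance between gear20_centre and master_centre below 0.0625 m and height (world z) of gear20_centre between 0.048 and 0.062 m)) and distance of master_mark from where it was at the start of the episode above 0.014 m), for 0.05 s.
At the end, for the whole second after the job is handed in: The checked gear stands flat and hub up, at rest, inside the tray of its own tooth count; the slide is drawn back to within 10 mm of fully open; the other gear still stands on the parking pin (within 6 mm) (((x of gear16_centre in the frame of tray16 between -0.092 and 0.092 m and y of gear16_centre in the frame of tray16 between -0.059 and 0.059 m and height (world z) of gear16_centre below 0.029 m and angle between gear16_centre's own z axis and vertical below 0.12 rad and linear speed of gear16 below 0.02 m/s and horizontal distance between gear20_centre and park_pin below 0.006 m and height (world z) of gear20_centre below 0.06 m and value of joint slide below 0.01 m) or (x of gear20_centre in the frame of tray20 between -0.092 and 0.092 m and y of gear20_centre in the frame of tray20 between -0.059 and 0.059 m and height (world z) of gear20_centre below 0.029 m and angle between gear20_centre's own z axis and vertical below 0.12 rad and linear speed of gear20 below 0.02 m/s and horizontal distance between gear16_centre and park_pin below 0.006 m and height (world z) of gear16_centre below 0.06 m and value of joint slide below 0.01 m))); the robot touches nothing.
It fails at once if a gear that was already in a tray is moved more than 30 mm (distance of any of sample16_centre, sample20_centre from where it was at the start of the episode above 0.03 m).
It fails at once if a gear is let fall: faster than 0.45 m/s with no finger on it (a drop of more than about 10 mm) ((contact force between gear16 and the fingers below 0.1 N and linear speed of gear16 above 0.45 m/s) or (contact force between gear20 and the fingers below 0.1 N and linear speed of gear20 above 0.45 m/s)).
It fails at once if the gear is rammed into the master (over 150 N between the teeth) (contact force between any of gear16, gear20 and master above 150 N).
It fails at once if the caliper is pushed about (over 40 mm) (distance of caliper from where it was at the start of the episode above 0.04 m).
It also fails if it takes over 42 s, if anything falls off the work surface, if the arm or the gripper's body presses on something with over 40 N, if the wrist force passes 120 N, or if a joint passes its speed limit or range.

ROBOT

A 7-joint arm with a two-finger parallel gripper is mounted at the origin on a cart in front of the work surface, level with it; the furniture and walls round the work are solid. World frame = base frame: x ahead of the robot, y to its left, z up, the work surface at z = 0. Lengths are in m, angles in rad, forces in N, time in s.
With the tool pointing down it reaches from about 0.425 to 0.825 m from the base axis. Payload 3.6 kg.
Tool frame: the origin (TCP) lies where the fingers leave the gripper's body, on its centre line; the fingertips stand 73 mm ahead of it and the grasp point (between the pads) lies 54 mm ahead of it; x points along the fingers, y is the direction in which the jaws open and shut, and the axes are right-handed (so a half turn about x gives the same grasp; the last joint's range is limited). The gripper opens to 85 mm and grips with 20 to 120 N. Pads are 22 mm wide; open, the fingers measure 114 mm over their backs; the gripper's body (76 mm by 85 mm) begins 54 mm behind the grasp point. The pads swing forward as they close: fully open they stand 13 mm farther back than shut.
Start: joints at [1.244, 0.615, -0.013, 1.423, 0.008, 1.103, -0.04], TCP at [0.192, -0.621, 0.304] pointing down, gripper open.
Joint ranges: [-3.12, 3.12], [-0.3, 2.06], [-1.34, 1.32], [0.26, 2.42], [-1.36, 4.5], [0.01, 1.98], [-2.84, 2.84]. Speed limits (rad/s): [2.79, 2.79, 3.14, 3.14, 3.14, 3.14, 3.14].

INTERFACE

Orientations are given as a unit quaternion [x, y, z, w].
In Python, from station import arm, snapshot, camera_info, ticket gives the robot as it stands. Calls block until the motion is done:
- arm.movep(position, orientation): joint-space move of the TCP to a pose.
- arm.line_to(position, velocity=0.15, ori=None): straight line of the TCP; ori=None keeps the orientation; velocity is the mean speed in m/s.
- arm.move_j(angles): joint-space move.
- arm.move_gripper(opening, effort=None): opening from 0.0 (shut) to 1.0 (fully open); effort is the grip in N (None keeps the last); returns when the fingers have stopped.
- arm.pause(seconds).
- arm.ik(position, orientation): joint angles nearest the present ones, or None.
- snapshot(name): name is "scene" or "top" or "wrist"; returns the picture (384x512x3 uint8, blue, green, red); there is no depth.
- camera_info(name): a dict with "fx", "fy", "cx", "cy" (pixels), "R" (3x3) and "t" (3): a world point X has camera coordinates R X + t; the wrist camera has in their place "T_tool_cam" (4x4, takes a point from camera to tool coordinates, whose origin is the TCP and whose axes are the tool frame's). Camera axes: x right, y down, z forward; pixel columns grow to the right and rows downward; lengths in m; the calibration is good to about 2 mm. A picture is of the moment at which its call begins: read the wrist's pose just before it. camera_info takes no time and is no camera call.
A pose or a line that the arm cannot do raises arm.MotionError and nothing moves.
- ticket.finish_job(): hands the job in, once; it reports no verdict.
Readings, each from a call of its own:
- arm.read_time(): time.
- arm.read_joint_positions(): joint angles.
- arm.read_dq(): joint speeds.
- arm.read_effort(): joint torques, N m.
- arm.read_tool_pos(): TCP position.
- arm.read_eef_rot(): TCP orientation.
- arm.read_ft_force(): force on the tool from outside, world axes, zero at the start.
- arm.read_wrist_torque(): the same for the moment, N m.
- arm.read_opening(): opening from 0.0 (shut) to 1.0 (fully open).
Only numpy, scipy, OpenCV 4.12 (cv2) and the standard library are available. Lean on these libraries where they do the work, as an engineer would, in place of code of your own. Each camera call takes 0.05 s, during which the arm holds its last target. There are 200 camera calls.

## Working session

There is one attempt and no reset: what is moved stays moved. The work goes in short steps, each a Python script; the robot and the scene stay as the last script left them, time stands still between calls to the robot, and variables do not carry over. Pictures are saved under pics/ and viewed, about 8 in all and at most 12, crops included, and the job is handed in when it is done.

```bash
mkdir -p pics; ls
python3 - <<'E'
from station import arm,snapshot,camera_info
import cv2,numpy as np
for n in("scene","top"):
    im=snapshot(n); cv2.imwrite(f"pics/{n}0.png",im); 
    c=camera_info(n); print(n,{k:np.round(v,4).tolist() for k,v in c.items()})
print(camera_info("wrist"),arm.read_time(),arm.read_eef_rot(),arm.read_tool_pos())
t=cv2.imread("pics/top0.png"); cv2.imwrite("pics/top0b.png",cv2.resize(t,(800,600),interpolation=cv2.INTER_CUBIC))
E
```

```text
pics
scene {'fx': 395.1334, 'fy': 395.1334, 'cx': 252.515, 'cy': 189.9846, 'R': [[-0.9159, -0.4007, -0.0226], [-0.2406, 0.5934, -0.7681], [0.3212, -0.6981, -0.6399]], 't': [0.5026, 0.1846, 0.9023]}
top {'fx': 425.4269, 'fy': 425.4269, 'cx': 258.3479, 'cy': 197.2843, 'R': [[0.0126, -0.9999, -0.004], [-0.9959, -0.0122, -0.0891], [0.089, 0.0051, -0.996]], 't': [-0.0113, 0.5562, 1.1851]}
{'fx': 318.30985971088984, 'fy': 318.30985971088984, 'cx': 259.2818339867323, 'cy': 185.27554794410455, 'T_tool_cam': array([[-1.57837756e-04, -2.67478338e-01,  9.63563861e-01,
        -6.98919034e-02],
       [ 9.99999972e-01,  1.26653877e-04,  1.98964415e-04,
        -1.30400531e-03],
       [-1.75257769e-04,  9.63563865e-01,  2.67478310e-01,
        -6.75682227e-02],
       [ 0.00000000e+00,  0.00000000e+00,  0.00000000e+00,
         1.00000000e+00]])} 0.1 [-0.69904864 -0.10641955  0.69930025 -0.10480953] [ 0.1918102  -0.6205212   0.30284825]
```

View pics/top0b.png

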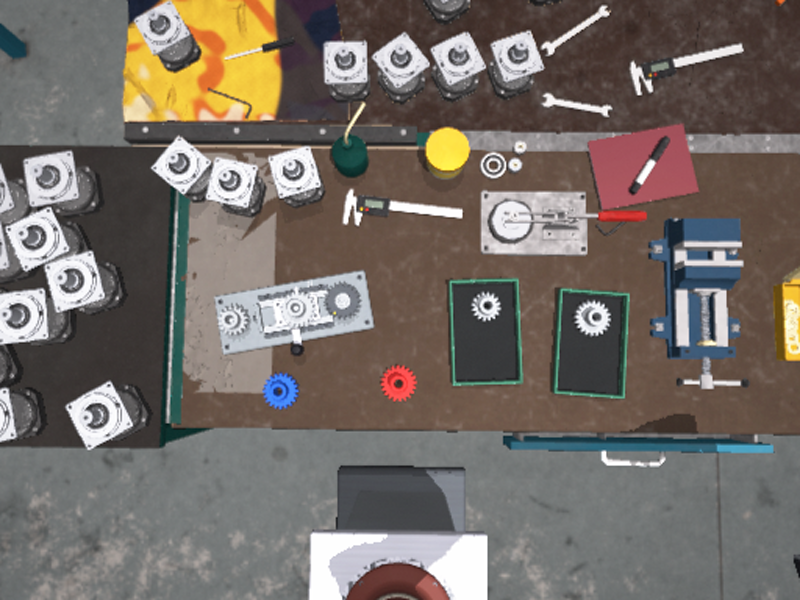

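View pics/scene0.png

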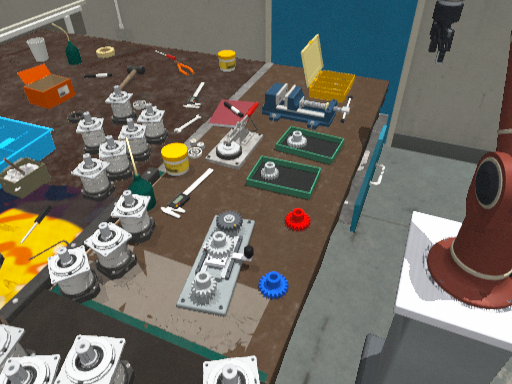

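The top view shows the tester (master 342,300; test post 297,306; parking pin 232,319; knob 297,349) and two green trays (gears at 486,305 and 592,318). The blue and red gears at (281,391) and (398,383) are decoys. I'll enlarge to count teeth.

```bash
cat > h.py <<'E'
from station import arm,snapshot,camera_info,ticket
import cv2,numpy as np
def ray(n,uv,z):
    c=camera_info(n);R=np.array(c["R"]);t=np.array(c["t"])
    d=R.T@np.array([(uv[0]-c["cx"])/c["fx"],(uv[1]-c["cy"])/c["fy"],1]);o=-R.T@t
    return o+d*(z-o[2])/d[2]
E
python3 - <<'E'
from h import *
t=cv2.imread("pics/top0.png")
a=cv2.resize(t[170:230,135:240],(800,457),interpolation=cv2.INTER_CUBIC)
b=cv2.resize(t[175:258,283:408],(800,531),interpolation=cv2.INTER_CUBIC)
cv2.imwrite("pics/c.png",cv2.resize(np.vstack([a,b]),(480,593)))
cv2.imwrite("pics/a.png",a)
# trays by green
hsv=cv2.cvtColor(t,cv2.COLOR_BGR2HSV)
m=cv2.inRange(hsv,(60,80,40),(88,255,200)); 
for c in cv2.findContours(m,cv2.RETR_EXTERNAL,cv2.CHAIN_APPROX_NONE)[0]:
    if cv2.contourArea(c)>1500:
        r=cv2.minAreaRect(c); bx=cv2.boxPoints(r)
        print(r,ray("top",r[0],.022),[np.round(ray("top",p,.022)[:2],3).tolist() for p in bx])
# bright blobs
m=cv2.inRange(hsv,(0,0,165),(180,45,255))
n,l,s,ce=cv2.connectedComponentsWithStats(m)
for i in range(1,n):
    x,y,w,h,A=s[i]
    if A>60 and 130<x<410 and 165<y<260: print(s[i],ce[i],ray("top",ce[i],.014)[:2],ray("top",ce[i],.05)[:2])
E
```

```text
((377.96002197265625, 219.22000122070312), (45.87370681762695, 67.89530181884766), 3.1798300743103027) [ 0.49824745 -0.34418455  0.022     ] [[0.406, -0.273], [0.598, -0.285], [0.592, -0.416], [0.4, -0.402]]
((310.26116943359375, 211.81210327148438), (67.59974670410156, 44.79286575317383), 87.95458984375) [ 0.51688665 -0.15237431  0.022     ] [[0.61, -0.085], [0.617, -0.213], [0.425, -0.219], [0.419, -0.093]]
[ 137  174  102   53 2710] [184.00479705 200.58413284] [0.54510019 0.20883577] [0.54224101 0.20233845]
[214 187  10  11  85] [218.71764706 192.14117647] [0.57066298 0.1097053 ] [0.56704693 0.10614302]
[302 187  18  18 176] [310.90340909 196.03409091] [ 0.56267121 -0.15507517] [ 0.55929178 -0.15079786]
[368 193  23  22 285] [379.2        203.47719298] [ 0.54366714 -0.35049742] [ 0.54085039 -0.34043408]
```

View pics/c.png

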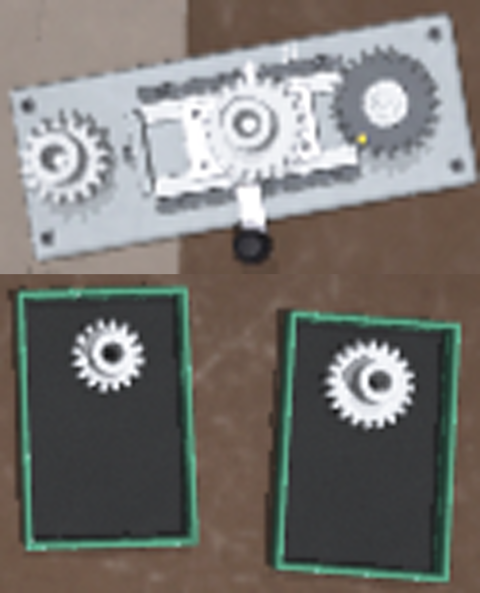

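View pics/a.png

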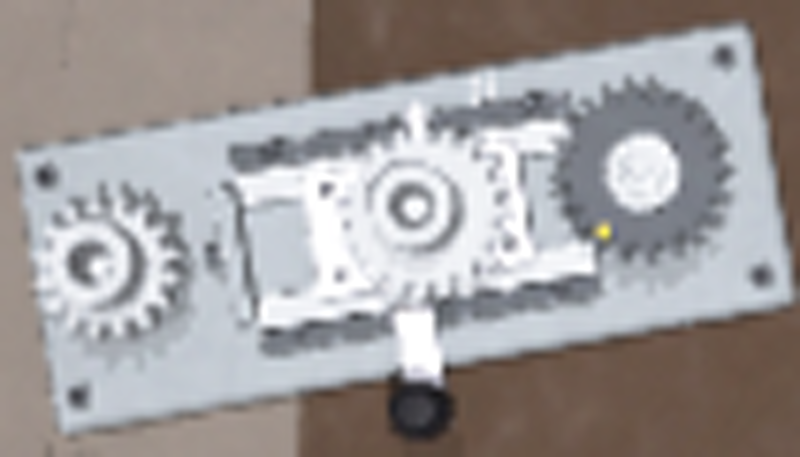

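The parked gear is 0.82 times the master's width (54/66), so it is the 16-tooth. The gear on the post is therefore the 20-tooth. In the trays, the left sample is the smaller one (16) and the right sample the larger (20), so the target is the right tray. I'll move above the post and measure from near.

```bash
cat >> h.py <<'E'
from scipy.spatial.transform import Rotation as Ro
def q(th):
    c,s=np.cos(th),np.sin(th)
    return Ro.from_matrix(np.array([[0,0,-1],[c,s,0],[s,-c,0]]).T).as_quat()
def wsnap(f):
    p=np.array(arm.read_tool_pos());r=Ro.from_quat(arm.read_eef_rot()).as_matrix()
    im=snapshot("wrist");cv2.imwrite(f+".png",im);np.savez(f+".npz",p=p,r=r);return im
def wray(f,uv,z):
    d=np.load(f+".npz");c=camera_info("wrist");T=np.array(c["T_tool_cam"])
    v=d["r"]@T[:3,:3]@np.array([(uv[0]-c["cx"])/c["fx"],(uv[1]-c["cy"])/c["fy"],1]);o=d["p"]+d["r"]@T[:3,3]
    return o+v*(z-o[2])/v[2]
E
python3 - <<'E'
from h import *
f=lambda x,y:(135+x*105/800,170+y*60/457)
M=ray("top",f(645,172),.061);P=ray("top",f(413,207),.071);K=ray("top",f(92,262),.075)
print(M,P,K,np.linalg.norm((P-M)[:2]),np.linalg.norm((K-M)[:2]))
d=(P-M)[:2];phi=np.arctan2(d[1],d[0]);print("phi",phi)
r=Ro.from_quat(arm.read_eef_rot()).as_matrix();print("theta now",np.arctan2(r[1,1],r[0,1]))
for a in np.arange(-3,3.3,.5):
    j=arm.ik([P[0],P[1],.3],q(phi+a)); j2=arm.ik([.453,-.341,.1],q(phi+a))
    print(round(a,2),None if j is None else np.round(j,2),None if j2 is None else np.round(j2,2)[-1])
E
```

```text
[0.56474989 0.10243542 0.061     ] [0.55010052 0.18456763 0.071     ] [0.52859551 0.29820523 0.075     ] 0.08342843280027494 0.199080277878952
phi 1.7473035565310908
theta now -1.270951105787484
-3.0 [-0.09  0.54 -0.43  1.63  0.25  1.03 -1.85] -0.66
-2.5 [ 0.04  0.58 -0.65  1.63  0.39  1.07 -1.47] -0.27
-2.0 [ 0.09  0.6  -0.75  1.62  0.45  1.09 -1.03] 0.13
-1.5 [ 0.14  0.64 -0.85  1.62  0.52  1.12 -0.59] 0.53
-1.0 [ 0.19  0.67 -0.96  1.62  0.59  1.16 -0.16] 0.88
-0.5 [ 0.24  0.72 -1.07  1.62  0.66  1.21  0.27] 1.27
0.0 [ 0.26  0.75 -1.14  1.62  0.71  1.24  0.73] 1.68
0.5 [ 0.27  0.75 -1.15  1.62  0.72  1.25  1.23] -2.73
1.0 [ 0.27  0.75 -1.15  1.62  0.72  1.25  1.73] -2.36
1.5 [ 0.27  0.75 -1.15  1.62  0.72  1.25  2.23] -1.98
2.0 [-0.98  0.75  1.13  1.66 -0.72  1.21 -2.21] -1.63
2.5 [-0.19  0.52 -0.26  1.63  0.15  1.01 -2.54] -1.26
3.0 [-0.14  0.53 -0.36  1.63  0.21  1.02 -2.09] -0.88
```

Run:
```python
from h import *
phi=1.7473
arm.movep([.553,.165,.26],q(phi-1.57));wsnap("pics/w1");print(arm.read_time(),arm.read_ft_force())
arm.movep([.560,.135,.26],q(phi+1.57));wsnap("pics/w2");print(arm.read_time(),arm.read_joint_positions())
a,b=cv2.imread("pics/w1.png"),cv2.imread("pics/w2.png")
cv2.imwrite("pics/w12.png",np.vstack([a[60:350],b[60:350]]))
```

```text
3.1833 [-0.27322848  0.5064954   0.52153473]
4.8833 [-0.88756535  0.80258705  1.13152903  1.72113156 -0.79243652  1.1538766
 -2.48579813]
```

View pics/w12.png

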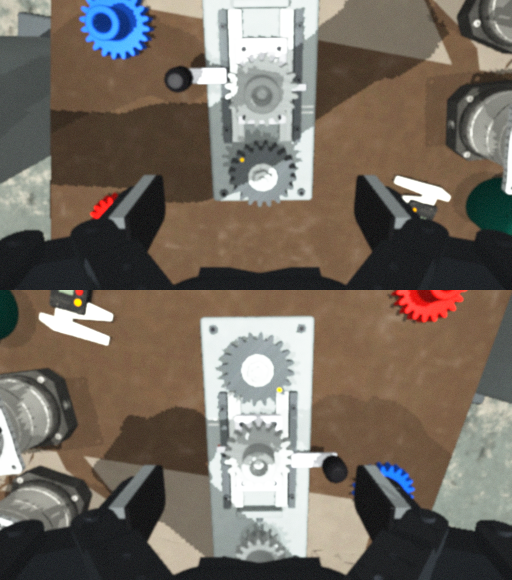

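Wrist view 1: post gear hub at about (262,153) and master nut at about (262,238). View 2: master at about (258,140) and post gear at about (258,235). I'll refine the circle centres.

Run:
```python
from h import *
out=[]
for f,cs in(("w1",[(262,153),(262,238)]),("w2",[(258,235),(258,140)])):
    im=cv2.imread(f"pics/{f}.png")
    for k,(x,y) in enumerate(cs):
        S=6;h=45
        g=cv2.resize(im[y-h:y+h,x-h:x+h],None,fx=S,fy=S,interpolation=cv2.INTER_CUBIC)
        gg=cv2.medianBlur(cv2.cvtColor(g,cv2.COLOR_BGR2GRAY),9)
        c=cv2.HoughCircles(gg,cv2.HOUGH_GRADIENT,1.5,60,param1=80,param2=25,minRadius=60,maxRadius=130)
        for o in ([] if c is None else c[0][:3]):
            uv=(x-h+o[0]/S,y-h+o[1]/S); z=(.075,.061)[k]
            print(f,k,np.round(uv,1),"r",o[2]/S,np.round(wray("pics/"+f,uv,z),4))
        if c is not None:
            o=c[0][0].astype(int);cv2.circle(g,(o[0],o[1]),o[2],(0,0,255),1);cv2.circle(g,(o[0],o[1]),2,(0,0,255),-1)
        out.append(cv2.resize(g,(390,290)))
cv2.imwrite("pics/hub.png",np.vstack([np.hstack(out[:2]),np.hstack(out[2:])]))
```

```text
w1 0 [225.1 145.1] r 13.95 [0.5217 0.1877 0.075 ]
w1 0 [245.4 130.4] r 18.199999 [0.5358 0.2021 0.075 ]
w1 0 [298.1 169.1] r 18.675001 [0.5834 0.1786 0.075 ]
w1 1 [263.4 237.1] r 14.325 [0.5675 0.1078 0.061 ]
w1 1 [283.6 239.6] r 20.699999 [0.5863 0.1085 0.061 ]
w1 1 [291.6 248.1] r 12.2 [0.5953 0.1014 0.061 ]
w2 0 [258.9 235.1] r 10.724999 [0.5508 0.1832 0.075 ]
w2 0 [291.9 209.6] r 11.75 [0.5274 0.1553 0.075 ]
w2 0 [299.1 233.4] r 10.825 [0.5168 0.1755 0.075 ]
w2 1 [257.6 140.6] r 16.5 [0.5658 0.1047 0.061 ]
w2 1 [272.9 165.1] r 12.7 [0.5493 0.1231 0.061 ]
```

View pics/hub.png

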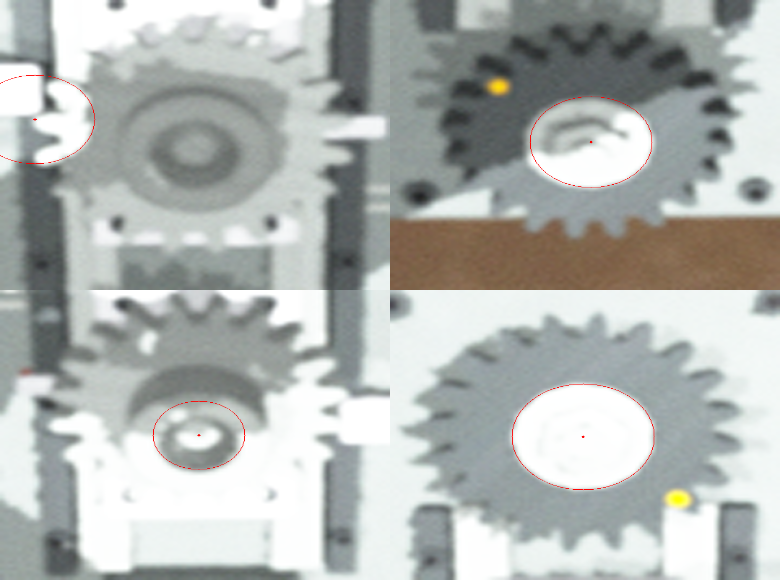

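Run:
```python
from h import *
a=wray("pics/w1",(262.1,154.6),.075);b=wray("pics/w2",(258.7,237.2),.075)
print(a,b)
for f,(x,y) in(("w1",(262,238)),("w2",(258,140))):
    im=cv2.imread(f"pics/{f}.png");hs=cv2.cvtColor(im,cv2.COLOR_BGR2HSV)
    ins=[(262,153),(258,235)][f=="w2"]
    # yellow dot
    m=cv2.inRange(hs,(18,150,120),(35,255,255));m[:y-45]=0;m[y+45:]=0;m[:,:x-45]=0;m[:,x+45:]=0
    M=cv2.moments(m,True);d=wray("pics/"+f,(M['m10']/M['m00'],M['m01']/M['m00']),.05);print(f,"dot",d)
```

```text
[0.55225072 0.1853036  0.075     ] [0.5506211  0.18517142 0.075     ]
w1 dot [0.5451686  0.11704669 0.05      ]
w2 dot [0.54401174 0.11907807 0.05      ]
```

```bash
cat >> h.py <<'E'
phi=1.752
u=np.array([np.cos(phi),np.sin(phi)])   # away from master
P0=np.array([.5514,.1852]);M0=P0-.082*u
F=lambda:np.round(np.array(arm.read_ft_force()),2)
E
python3 - <<'E'
from h import *
a=-1.1
arm.movep([*P0,.19],q(phi+a));arm.move_gripper(.55,20)
print(arm.read_time(),F(),arm.read_opening())
arm.line_to([*P0,.125],.06);print(arm.read_time(),F())
im=wsnap("pics/w3")
f0=F();arm.move_gripper(0.,20);arm.pause(.2)
print(arm.read_time(),arm.read_opening(),f0,F(),arm.read_wrist_torque(),arm.read_tool_pos())
wsnap("pics/w4")
E
```

```text
7.1667 [0.07 0.52 0.87] 0.5533901899266154
8.4 [0.83 0.08 0.38]
8.9333 0.337209120548205 [ 0.15  0.5  -0.03] [-1.32  0.03  4.3 ] [-0.15411338  0.14571057 -0.0296532 ] [0.55154443 0.18525838 0.1254478 ]
```

View pics/w4.png

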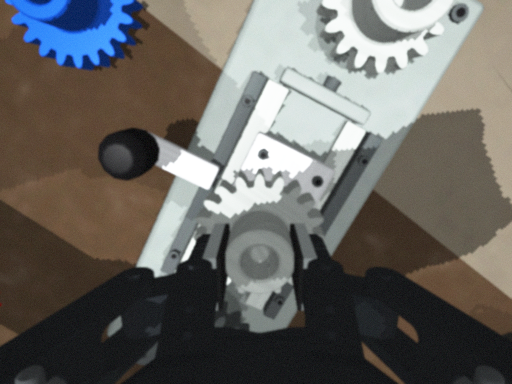

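The grip is on the hub (opening 0.337, about 29 mm), and the hub is centred between the pads at (260,255). Next I run in with force watching.

Run:
```python
from h import *
arm.move_gripper(0.,50);print("grip",F())
a=-1.1;pos=lambda d:[*(M0+d*u),.1255]
arm.line_to(pos(68.5e-3),.03);f0=F();print(arm.read_time(),f0)
d=68.0;tries=0
while d>59.4:
    arm.line_to(pos(d*1e-3),.02)
    f=F();fu=f[:2]@u
    print(d,f,round(fu,1))
    if fu>14:
        if d<61.7 or tries>3: break
        d+=2;arm.line_to(pos(d*1e-3),.02);a-=.08;arm.movep(pos(d*1e-3),q(phi+a));tries+=1;print("turn",a,F())
    d-=.7
print(arm.read_time(),a,d,arm.read_tool_pos(),F())
```

```text
grip [-0.86 -0.72  5.63]
9.8 [0.18 0.95 4.11]
68.0 [0.39 1.02 4.2 ] 0.9
67.3 [-0.24  2.33  3.53] 2.3
66.6 [0.51 2.87 3.43] 2.7
65.89999999999999 [0.44 2.79 3.38] 2.7
65.19999999999999 [0.64 2.47 4.01] 2.3
64.49999999999999 [0.86 3.81 1.93] 3.6
63.79999999999998 [1.54 5.07 1.39] 4.7
63.09999999999998 [0.02 5.28 1.41] 5.2
62.39999999999998 [1.3  3.2  3.48] 2.9
61.699999999999974 [0.3  3.5  3.44] 3.4
60.99999999999997 [1.56 3.2  3.67] 2.9
60.29999999999997 [3.41 3.29 3.79] 2.6
59.599999999999966 [3.1  2.47 3.32] 1.9
13.05 -1.1 58.89999999999996 [0.55563009 0.16313353 0.12556301] [3.1  2.47 3.32]
```

Run:
```python
from h import *
a=-1.1;pos=lambda d:[*(M0+d*u),.1255]
d=59.6
while d>56.5:
    d-=.4;arm.line_to(pos(d*1e-3),.02);f=F();fu=f[:2]@u
    print(round(d,1),f,round(fu,1))
    if fu>12: break
d+=.3;arm.line_to(pos(d*1e-3),.02);print(d,F(),arm.read_time());wsnap("pics/w5")
```

```text
59.2 [3.1  2.82 3.83] 2.2
58.8 [2.73 2.85 3.78] 2.3
58.4 [4.26 3.85 4.85] 3.0
58.0 [3.81 4.3  2.66] 3.5
57.6 [3.81 4.44 3.84] 3.7
57.2 [3.78 5.26 3.29] 4.5
56.8 [2.63 4.99 2.34] 4.4
56.4 [3.26 5.87 2.11] 5.2
56.70000000000001 [3.54 5.23 2.83] 15.3
```

View pics/w5.png

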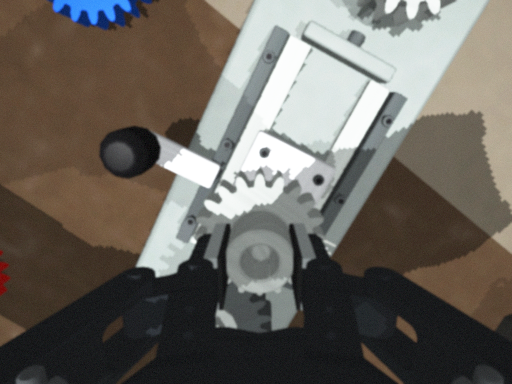

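Run:
```python
from h import *
print(arm.read_tool_pos(),M0+.0567*u)
pos=lambda d:[*(M0+d*u),.1255]
arm.line_to(pos(.0595),.02);print(F(),arm.read_time())
t=snapshot("top");s=snapshot("scene");cv2.imwrite("pics/t6.png",t);cv2.imwrite("pics/s6.png",s)
a=cv2.resize(t[160:240,130:250],(700,467)) ; b=cv2.resize(s[200:310,170:280],(600,600),interpolation=cv2.INTER_CUBIC)
cv2.imwrite("pics/v6.png",np.hstack([cv2.resize(a,(400,267)).copy() if 0 else cv2.copyMakeBorder(cv2.resize(t[160:240,130:250],(400,267),interpolation=cv2.INTER_CUBIC),0,133,0,0,cv2.BORDER_CONSTANT),cv2.resize(b,(400,400))]))
```

```text
[0.55585237 0.16152941 0.12559633] [0.55595941 0.16031422]
[3.2  1.58 5.25] 15.6417
```

View pics/v6.png

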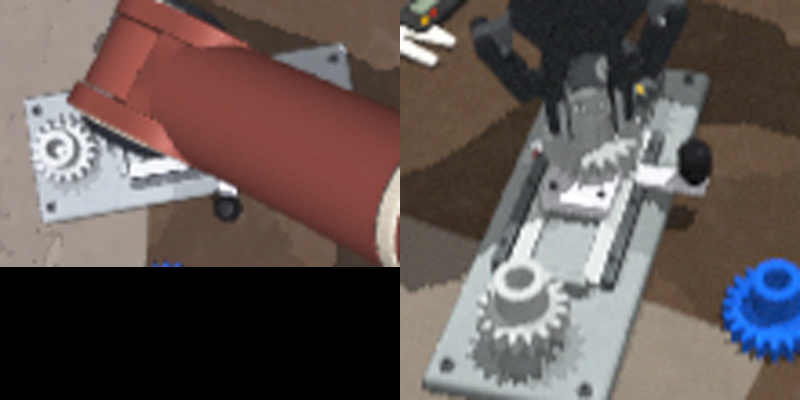

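At full push the arm lagged by 1.2 mm, so the teeth bottomed at about 58 mm in my frame. Now at 59.5 the pair is in mesh, and the scene view shows the yellow dot at (640,90). Next, the roll, with the dot tracked in the scene camera.

```bash
cat >> h.py <<'E'
def dot():
    im=snapshot("scene");hs=cv2.cvtColor(im,cv2.COLOR_BGR2HSV)
    m=cv2.inRange(hs,(20,110,90),(35,255,255));m[:200]=0;m[260:]=0;m[:,:195]=0;m[:,:205]=0;m[:,270:]=0
    M=cv2.moments(m,True)
    return None if M['m00']<1 else np.round(ray("scene",(M['m10']/M['m00'],M['m01']/M['m00']),.05)-np.r_[M0,.05],4)[:2]
E
python3 - <<'E'
from h import *
pos=lambda d:[*(M0+d*u),.1255]
arm.line_to(pos(.0593),.02);print(dot())
a=-1.1
for i in range(9):
    a-=.115;arm.movep(pos(.0593),q(phi+a));f=F()
    p=np.array(arm.read_tool_pos())
    print(round(a,2),f,round((p[:2]-M0)@u,4),np.round(arm.read_wrist_torque()[2],2),dot())
    if max(abs(f))>35:break
print(arm.read_time(),arm.read_joint_positions());wsnap("pics/w7")
E
```

```text
[-0.0232  0.0101]
-1.22 [1.24 1.96 5.95] 0.0585 -0.02 [-0.0247  0.0068]
-1.33 [1.69 1.78 6.1 ] 0.0588 -0.06 None
-1.45 [1.32 0.74 7.23] 0.0589 -0.11 None
-1.56 [1.65 1.74 6.81] 0.059 -0.12 None
-1.68 [1.07 1.45 6.31] 0.0591 -0.0 None
-1.79 [1.28 2.31 7.31] 0.0591 -0.07 None
-1.91 [1.12 2.31 7.15] 0.059 -0.04 None
-2.02 [1.39 1.08 7.25] 0.059 -0.07 None
-2.14 [0.63 0.85 7.14] 0.059 -0.03 None
18.7417 [ 0.06595633  0.81979584 -0.64726382  1.79483247  0.68808177  0.76864963
 -1.3213476 ]
```

Run:
```python
from h import *
a=-2.135;pos=lambda d,z=.1255:[*(M0+d*u),z]
arm.line_to(pos(.070),.03);arm.line_to(pos(.0815),.04);print(F(),arm.read_time(),dot(),arm.read_opening())
t=snapshot("top");s=snapshot("scene")
cv2.imwrite("pics/v8.png",np.hstack([cv2.resize(t[160:240,130:250],(400,267),interpolation=cv2.INTER_CUBIC),cv2.resize(s[200:310,170:335],(400,267),interpolation=cv2.INTER_CUBIC)]))
```

```text
[ 0.88 -0.68  9.24] 19.7417 [-0.0206 -0.0163] 0.32767392885241176
```

View pics/v8.png

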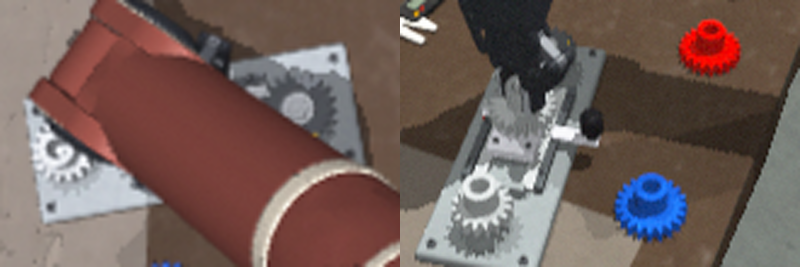

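The dot now sits at (-20.6,-16.3) mm from the master axis. It started at (-21.6,+13.5), so it travelled about 30 mm, matching a roll of about 3.3 teeth. The slide is back open. Lift and carry next.

Run:
```python
from h import *
p=list(M0+.0815*u)
print(arm.read_tool_pos())
for z in(.14,.165,.205): arm.line_to([*p,z],.06);print(z,F(),arm.read_opening())
T=[.453,-.341]
arm.movep([*T,.19],q(-1.3));print(arm.read_time(),F(),arm.read_opening(),arm.read_tool_pos())
t=snapshot("top");s=snapshot("scene")
cv2.imwrite("pics/v9.png",np.hstack([cv2.resize(t[160:270,130:410],(400,300),interpolation=cv2.INTER_CUBIC),cv2.resize(s[110:310,170:370],(400,300),interpolation=cv2.INTER_CUBIC)]))
arm.line_to([*T,.098],.08);f0=F();print(f0)
z=.098
while z>.088:
    z-=.001;arm.line_to([*T,z],.02);f=F()
    if f[2]-f0[2]>5: break
print(z,f,arm.read_time())
```

```text
[0.55125473 0.18281827 0.12552641]
0.14 [ 3.05 -1.21 -1.72] 0.32840022063073104
0.165 [-0.53 -0.51 -3.17] 0.3237822831042734
0.205 [-0.41  0.08 -3.13] 0.32657590153756727
23.6 [ 0.39 -0.26 -3.58] 0.33105729759545227 [ 0.45426371 -0.33928987  0.190262  ]
[ 0.57  0.27 -3.31]
0.092 [-2.    0.58  2.48] 26.5
```

View pics/v9.png

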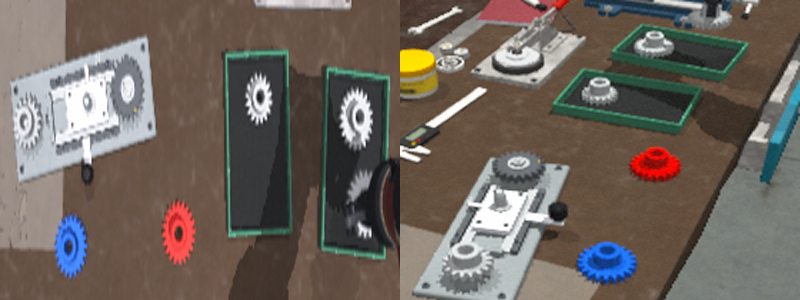

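The gear came off the post, the slide is open and the 16-tooth gear is still parked. Floor contact came at z = 0.092, as expected. Release, retreat and check.

Run:
```python
from h import *
T=[.453,-.341]
arm.move_gripper(.5);print(F(),arm.read_opening())
arm.line_to([*T,.20],.08);print(F(),arm.read_time())
arm.movep([.45,-.15,.28],q(-1.3));print(F(),arm.read_time())
s=snapshot("scene");t=snapshot("top")
cv2.imwrite("pics/v10.png",np.hstack([cv2.resize(t[160:270,130:410],(400,300),interpolation=cv2.INTER_CUBIC),cv2.resize(s[110:310,170:370],(400,300),interpolation=cv2.INTER_CUBIC)]))
```

```text
[ 0.74 -0.15  0.5 ] 0.5004591736647048
[ 0.15  0.31 -0.51] 28.2917
[ 0.36 -1.45 -0.15] 29.1333
```

View pics/v10.png

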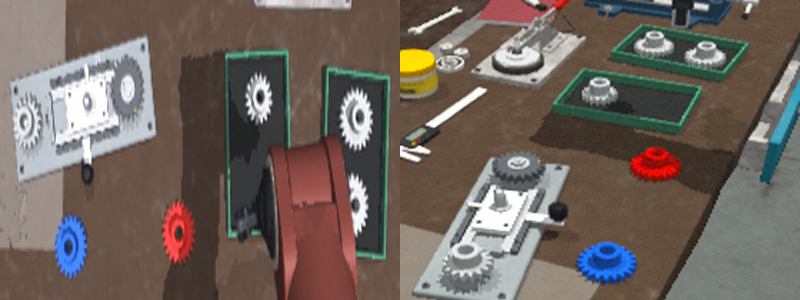

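The checked gear stands flat, hub up, at (705,50), in the same tray as the 20-tooth sample at (655,40) and of the same size. The slide is open and the parked gear is in place at (468,260). I'm handing in.

Run:
```python
from h import *
ticket.finish_job();print(arm.read_time())
```

```text
the job is handed in; nothing more can be done
the job is handed in; nothing more can be done
```

The job is handed in. The gear on the test post was the 20-tooth; it was meshed, rolled and set down in the tray with the 20-tooth sample. Robot time was about 29 s of the 42 s allowed.

- **Meshing:** I gripped the gear by its hub and ran it in on the slide. The highest force I read along the slide was about 5 N, and there was no tip-on-tip stop.
- **Rolling:** I turned the gear about 59°, roughly 3.3 teeth. The master's dot moved about 30 mm, which agrees with that turn.
- **Return and placing:** I drew the slide back open and lifted the gear off. I then lowered it into the tray until light floor contact, opened the gripper and moved clear.

**Last checks:** The final pictures show the gear flat and hub up beside the 20-tooth sample. The slide looks open, the 16-tooth gear is still on its parking pin, and the samples and caliper look undisturbed. The gripper was empty and clear, with only sensor-noise force.

**One disagreement:** the teeth bottomed at about 58 mm between axes in my camera-based frame, where about 59.3 mm was expected. That points to an offset of about 1 mm in my estimate. I rolled at about 59 mm by that estimate, or 60 to 60.5 mm corrected, inside the 62.5 mm limit either way.

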